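Feel a strip guide's gap with a taper gauge

TASK

Take the taper gauge out of its rack by the handle and slide its blade, tip down and upright, into the gap between the two plates of the strip guide until it drags snugly, touching both plates and easing the sprung plate back by about a millimetre. Do not force it deeper than that: stop there and finish while still holding the gauge at that depth, with your grip kept on the handle.

Things in the scene. Friction and masses are not known exactly. Their poses are not given: they have to be found in the camera images.
- gauge_grip (a point): Centre of the handle of the loose steel taper gauge (0.2 kg): grasp here. It starts upright, blade down, in the rack's slot. Gauge axes: z up from blade to handle, y across the thin way, x across the broad way. The dark handle is 40 (x) x 20 (y) x 55 (z) mm; grasp it across its 20 mm. The rack's top is level with the handle's underside.
- gauge_tip (a point): Middle of the lower edge (tip) of the gauge's blade, 117.5 mm below the handle's centre; same axes. The blade is 90 mm long, 25 mm wide (x), and tapers evenly in thickness (y, both faces alike) from 3 mm at the tip to 12 mm at the handle: 1 mm for each 10 mm.
- rack: Fixed aluminium block 60 (x) x 46 (y) x 95 (z) mm on a dark foot, origin at the centre of its underside, with an upright slot (28 x 14.5 mm) in which the gauge hangs by the shoulders of its handle, its tip 5 mm above the bench. Lift it straight up 90 mm or more to clear the slot.
- guide: Strip guide: grey base 100 (x) x 190 (y) x 12 mm fixed to the bench, origin at the centre of its underside. Two steel plates, 36 mm wide (x), face each other across y, 4.5 to 6.5 mm apart, on a head that floats freely up to 10 mm either way along y (under 1 N), so the gap centres itself on the blade. Gap floor 34 mm, blocks' tops 92 mm above the bench.
- fixed_lip (a point): Middle (x) of the inner face of the rigid plate (head_c0, its lip head_c1; +y side of the gap), 105 mm above the bench, where the narrow gap begins. Above it both lips flare outward by 5 mm each as a lead-in, up to 113 mm. Axes as the guide's. The middle of the gap is half-way between this point and sprung_lip.
- sprung_lip (a point): The same point on the inner face of the sprung plate (-y side of the gap), 105 mm above the bench. Axes as the guide's; it moves back along -y.
- sprung_plate (a joint): How far the sprung plate is pushed back (m): 0 at rest, 0.006 at most. It yields at 3 N and takes 1.5 N more per mm. By friction on both plates, pushing the gauge down begins to take 3 to 5 N once it touches both plates, and half as much again for each mm the plate goes back (10 mm deeper).

How it is judged:
By the outcome, as a careful person would: the job done as asked, in the order asked, and still so for the second after the job is handed in, while the arm keeps its last pose, push and grip.
It also fails if it takes over 38 s, if anything falls off the work surface, if the arm or the gripper's body presses on something with over 40 N, if the wrist force passes 120 N, or if a joint passes its speed limit or range.

ROBOT

A 7-joint arm with a two-finger parallel gripper is mounted at the origin on a cart in front of the work surface, level with it; the furniture and walls round the work are solid. World frame = base frame: x ahead of the robot, y to its left, z up, the work surface at z = 0. Lengths are in m, angles in degrees, forces in N, time in s.
With the tool pointing down it reaches from about 0.35 to 0.775 m from the base axis. Payload 3.1 kg.
Tool frame: the origin (TCP) lies on the centre line of the jaws, within the pads' length; the fingertips stand 17 mm ahead of it and the grasp point (between the pads) lies 2 mm behind it (robot.tip_reach is the distance from the TCP to the fingertips, in m); z points along the fingers, y is the direction in which the jaws open and shut (so a half turn about z gives the same grasp; the last joint's range is limited). The gripper opens to 85 mm and grips with 20 to 120 N. Pads are 22 mm wide; open, the fingers measure 114 mm over their backs; the gripper's body (76 mm by 85 mm) begins 54 mm behind the grasp point. The pads swing forward as they close: fully open they stand 13 mm farther back than shut.
Start: joints at [72.496, 17.813, 0.802, 86.603, -0.252, 75.585, -1.558], TCP at [0.143, -0.531, 0.248] pointing down, gripper open.
Joint ranges: [-154.91, 154.91], [-16.99, 109.72], [-72.82, 74.43], [7.12, 147.25], [-82.49, 262.49], [11.32, 116.49], [-174.64, 174.64]. Speed limits (degrees/s): [159.86, 159.86, 180, 180, 180, 180, 180].

INTERFACE

Orientations are given as [roll, pitch, yaw] about the fixed x, y, z axes, in that order (R = Rz(yaw) Ry(pitch) Rx(roll)).
In Python, from station import robot, fingers, vision, workorder, recognise gives the robot as it stands. Calls block until the motion is done:
- robot.move_to(position, orientation): joint-space move of the TCP to a pose.
- robot.line_to(position, orientation=None, velocity=0.15, f_stop=None): straight line of the TCP; orientation=None keeps the orientation; velocity is the mean speed in m/s. With f_stop (N) it stops when the force on the tool has changed by that much, and returns True; else False.
- robot.move_j(angles): joint-space move.
- fingers.gripper_to(opening, force=None): opening from 0.0 (shut) to 1.0 (fully open); force is the grip in N (None keeps the last); returns when the fingers have stopped.
- robot.pause(seconds).
- robot.inverse_kinematics(position, orientation): joint angles nearest the present ones, or None.
- vision.grab_frame(name): name is "side" or "top"; returns the picture (480x640x3 uint8, red, green, blue); there is no depth.
- vision.calibration(name): a dict with "mtx" (3x3 intrinsics, pixels), "k1" (the pictures are not rectified: a ray, as slopes to the right and down, at radius r is drawn at 1 + k1 r^2 times it, then the intrinsics apply), "extrinsics" (4x4, takes a point from world to camera coordinates). Camera axes: x right, y up, looking along -z (the intrinsics and any distortion apply to the point x, -y, -z); pixel columns grow to the right and rows downward; lengths in m; the calibration is good to about 2 mm. A picture is of the moment at which its call begins. calibration takes no time and is no camera call.
A pose or a line that the arm cannot do raises robot.PlanningError and nothing moves.
- workorder.close_job(): hands the job in, once; it reports no verdict.
Trained networks look in the newest picture that a camera, given by its name, has taken for a name from the list of things; names that differ only in an ending like _2 or _b are one class to them, and where a whole thing is asked for, a point or a joint stands for the part that bears it (a point fixed in the world has none). Each returns a list of dicts, best first, with "p" (0 to 1); they miss things now and then, are a little off and sometimes report something else, mostly with a low value. They report only what shows in the picture. A call takes as long as a camera call.
- recognise(label, camera): "rect" ([centre column, centre row, width, height] in pixels, round what is visible of it).
Readings, each from a call of its own:
- robot.current_time_s(): time.
- robot.current_joint_positions(): joint angles.
- robot.current_dq(): joint speeds.
- robot.current_joint_torque(): joint torques, N m.
- robot.current_tool_pos(): TCP position.
- robot.current_eef_rot(): TCP orientation.
- robot.current_contact_force(): force on the tool from outside, world axes, zero at the start.
- robot.current_torque(): the same for the moment, N m.
- robot.current_finger_gap(): opening from 0.0 (shut) to 1.0 (fully open).
Only numpy, scipy, OpenCV 4.12 (cv2) and the standard library are available. Lean on these libraries where they do the work, as an engineer would, in place of code of your own. Each camera call takes 0.05 s, during which the arm holds its last target.

## Working session

There is one attempt and no reset: what is moved stays moved. The work goes in short steps, each a Python script; the robot and the scene stay as the last script left them, time stands still between calls to the robot, and variables do not carry over. Pictures are saved under pics/ and viewed, and the job is handed in when it is done.

```bash
mkdir -p pics; ls; python3 - <<'E'
from station import robot, fingers, vision, workorder, recognise
import cv2
print(robot.current_time_s(), robot.current_tool_pos(), robot.current_eef_rot())
for c in ("side","top"):
    im=vision.grab_frame(c); cv2.imwrite(f"pics/{c}0.png",im[:,:,::-1])
    k=vision.calibration(c); print(k)
    for n in ("gauge_grip","rack","guide","fixed_lip","sprung_lip","gauge_tip"):
        print(c,n,[(d["rect"],round(d["p"],2)) for d in recognise(n,c)[:3]])
print(robot.current_time_s())
E
```

```text
pics
0.0 [ 0.14324017 -0.53031402  0.24720137] [-1.79864269e+02  5.65032164e-03  1.51174001e+01]
{'mtx': array([[518.9369715 ,   0.        , 314.53853464],
       [  0.        , 518.9369715 , 251.05112517],
       [  0.        ,   0.        ,   1.        ]]), 'k1': -0.07926149579741944, 'extrinsics': array([[-0.98735444, -0.15851448, -0.0020913 ,  0.52714596],
       [ 0.07799919, -0.4972413 ,  0.86409908, -0.14501546],
       [-0.1380121 ,  0.85300894,  0.5033174 , -0.78228647],
       [ 0.        ,  0.        ,  0.        ,  1.        ]])}
side gauge_grip [([266.2, 283.1, 39.1, 42.6], 0.81)]
side rack [([267.6, 327.0, 51.7, 81.2], 0.96)]
side guide [([305.8, 231.1, 52.2, 74.6], 0.71)]
side fixed_lip [([305.2, 221.2, 33.5, 58.5], 0.74), ([304.6, 196.0, 14.0, -0.6], 0.28)]
side sprung_lip []
side gauge_tip [([269.8, 282.4, 29.8, 46.0], 0.64), ([305.9, 194.8, 11.5, 0.3], 0.35), ([267.6, 326.5, 54.3, 79.7], 0.21)]
{'mtx': array([[441.74119043,   0.        , 320.00509262],
       [  0.        , 441.74119043, 237.06867391],
       [  0.        ,   0.        ,   1.        ]]), 'k1': -0.05876170738385851, 'extrinsics': array([[-0.01491596, -0.99879304,  0.04679729, -0.07016563],
       [ 0.99376146, -0.00963491,  0.11110956, -0.57395363],
       [-0.11052457,  0.04816265,  0.99270574, -0.87707285],
       [ 0.        ,  0.        ,  0.        ,  1.        ]])}
top gauge_grip [([227.6, 230.3, 18.3, 23.7], 0.84)]
top rack [([236.1, 235.7, 36.6, 44.8], 0.75)]
top guide [([391.6, 230.9, 96.9, 68.9], 0.72)]
top fixed_lip [([396.9, 227.8, 62.2, 37.4], 0.76)]
top sprung_lip [([403.9, 225.6, 11.9, 23.9], 0.61)]
top gauge_tip []
0.7
```

```bash
python3 - <<'E'
import cv2
a=cv2.imread("pics/top0.png"); cv2.imwrite("pics/topz.png",cv2.resize(a[180:285,200:460],None,fx=3,fy=3,interpolation=cv2.INTER_CUBIC))
a=cv2.imread("pics/side0.png"); cv2.imwrite("pics/sidez.png",cv2.resize(a[170:390,200:400],None,fx=2.7,fy=2.7,interpolation=cv2.INTER_CUBIC))
E
```

```text
(no output)
```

View pics/side0.png

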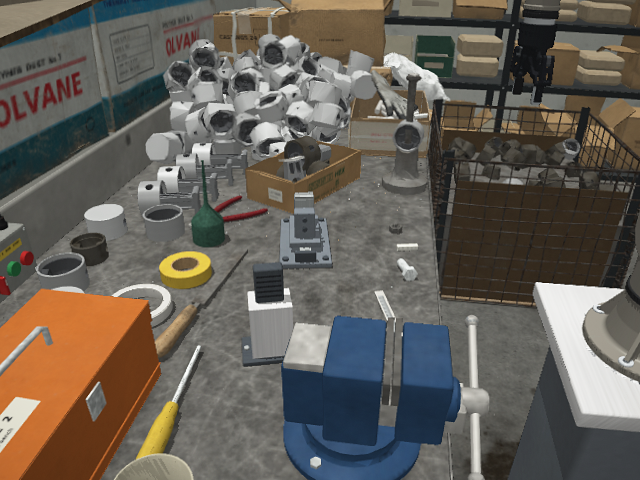

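View pics/top0.png

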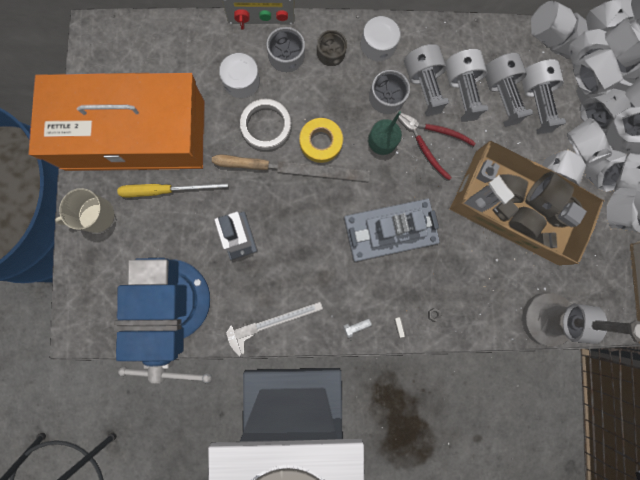

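View pics/topz.png

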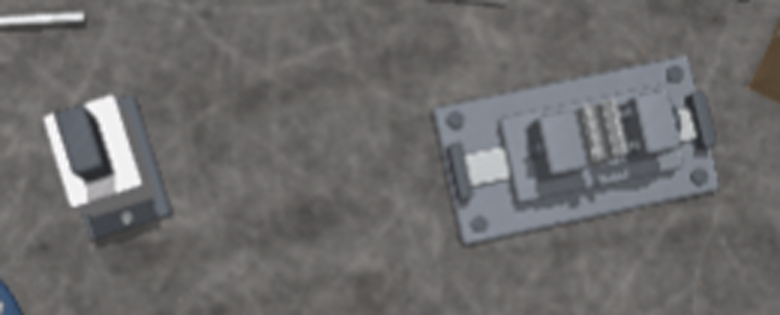

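View pics/sidez.png

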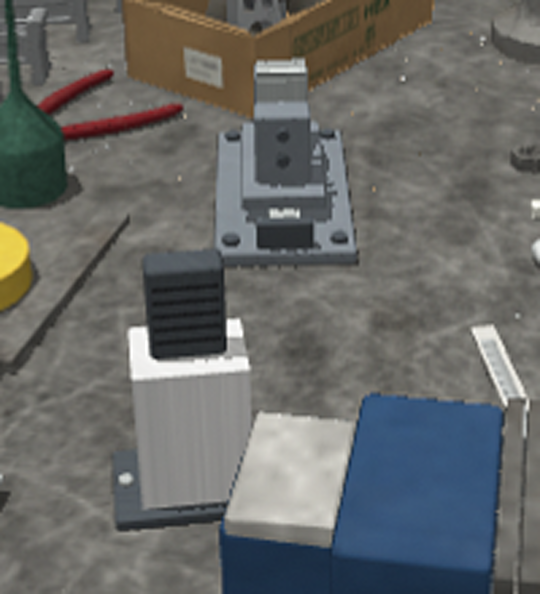

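Top view: the rack and gauge are at about (234, 234) with the dark handle at (228, 230). The guide base is at about (392, 231), with the lips at about (401, 223). In the side view the handle is at (267, 283) and the guide at (305, 232). Next I fit the poses from the corners.

```bash
cat > h.py <<'E'
from station import robot, fingers, vision, workorder, recognise
import numpy as np, cv2
from scipy.optimize import least_squares
def proj(P,cam):
    c=vision.calibration(cam);E=c["extrinsics"];p=np.atleast_2d(P)@E[:3,:3].T+E[:3,3]
    x=p[:,0]/-p[:,2];y=-p[:,1]/-p[:,2];s=1+c["k1"]*(x*x+y*y);M=c["mtx"]
    return np.c_[M[0,0]*x*s+M[0,2],M[1,1]*y*s+M[1,2]]
def ray(px,cam):
    c=vision.calibration(cam);M=c["mtx"]
    u=(px[0]-M[0,2])/M[0,0];v=(px[1]-M[1,2])/M[1,1];a,b=u,v
    for _ in range(20):
        s=1+c["k1"]*(a*a+b*b);a,b=u/s,v/s
    E=c["extrinsics"];R=E[:3,:3];return -R.T@E[:3,3],R.T@np.array([a,-b,-1])
def at_z(px,cam,z):
    o,d=ray(px,cam);return o+d*(z-o[2])/d[2]
def T(p):
    return [np.array([q[0]/3+200-1/3,q[1]/3+180-1/3]) for q in p]
def S(p):
    return [np.array([q[0]/2.7+200-.31,q[1]/2.7+170-.31]) for q in p]
E
cat > m.py <<'E'
from h import *
g=np.array([at_z(p,"top",.012) for p in T([(432,110),(686,57),(716,186),(465,243)])])
r=np.array([at_z(p,"top",.095) for p in T([(43,117),(112,95),(142,185),(75,206)])])
for n,q in (("guide",g),("rack",r)):
    e=np.roll(q,-1,0)-q
    print(n,q.mean(0).round(4),np.linalg.norm(e,axis=1).round(4),np.degrees(np.arctan2(e[:,1],e[:,0])).round(1))
gs=np.array([at_z(p,"side",.012) for p in S([(217,137),(217,258),(357,256)])]); print("guide side",gs.round(4).tolist(),(gs[0]+gs[2])[:2]/2)
hs=[at_z(p,"side",z).round(4).tolist() for p,z in zip(S([(145,256),(222,252),(152,358),(225,354)]),(.15,.15,.095,.095))];print("handle side -face",hs)
hr=[at_z(p,"side",.095).round(4).tolist() for p in S([(131,378),(250,372)])];print("rack side near edge",hr)
ht=[at_z(p,"top",.15).round(4).tolist() for p in T([(57,112),(82,106),(107,165),(83,182)])];print("handle top",ht)
E
python3 m.py; python3 - <<'E'
import cv2
a=cv2.imread("pics/top0.png")
cv2.imwrite("pics/tz1.png",cv2.resize(a[205:265,205:265],None,fx=9,fy=9,interpolation=cv2.INTER_CUBIC))
cv2.imwrite("pics/tz2.png",cv2.resize(a[195:265,340:445],None,fx=7.5,fy=7.5,interpolation=cv2.INTER_CUBIC))
E
```

```text
guide [ 0.591  -0.2317  0.012 ] [0.1888 0.0955 0.1855 0.097 ] [ -78.5 -169.3  101.9   12.7]
rack [0.5817 0.0965 0.095 ] [0.046  0.0613 0.0443 0.0609] [ -72.4 -161.6  107.    20. ]
guide side [[0.6579, -0.301, 0.012], [0.6182, -0.1207, 0.012], [0.5233, -0.1383, 0.012]] [ 0.59058653 -0.21966899]
handle side -face [[0.6017, 0.1002, 0.15], [0.5641, 0.0904, 0.15], [0.5986, 0.111, 0.095], [0.562, 0.1016, 0.095]]
rack side near edge [[0.6047, 0.1295, 0.095], [0.5462, 0.1149, 0.095]]
handle top [[0.598, 0.1097, 0.15], [0.6015, 0.0948, 0.15], [0.5659, 0.0797, 0.15], [0.5558, 0.0938, 0.15]]
```

View pics/tz1.png

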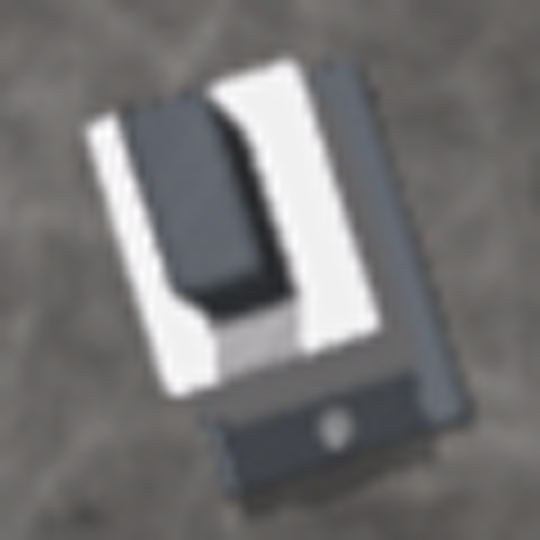

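View pics/tz2.png

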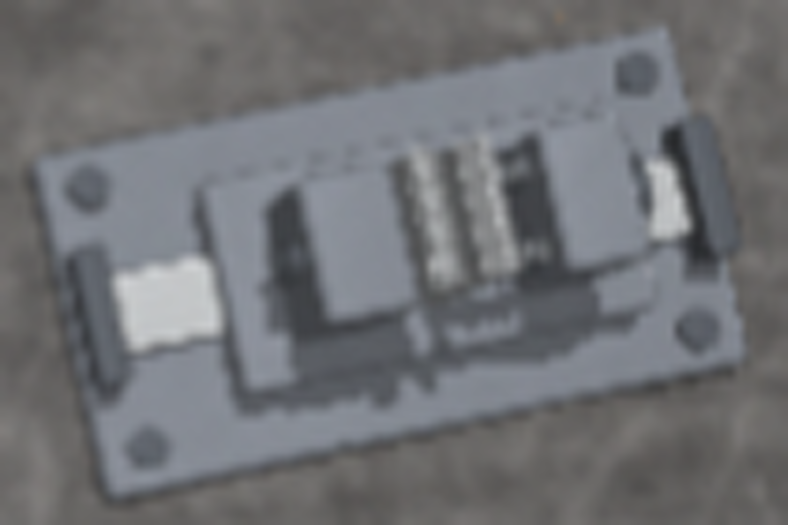

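```bash
python3 - <<'E'
import cv2
a=cv2.imread("pics/side0.png")
cv2.imwrite("pics/sz1.png",cv2.resize(a[255:375,235:305],None,fx=5,fy=5,interpolation=cv2.INTER_CUBIC))
cv2.imwrite("pics/sz2.png",cv2.resize(a[185:275,270:340],None,fx=6.5,fy=6.5,interpolation=cv2.INTER_CUBIC))
a=cv2.imread("pics/top0.png")
cv2.imwrite("pics/tz3.png",cv2.resize(a[205:240,375:430],None,fx=14,fy=14,interpolation=cv2.INTER_CUBIC))
E
```

```text
(no output)
```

View pics/sz1.png

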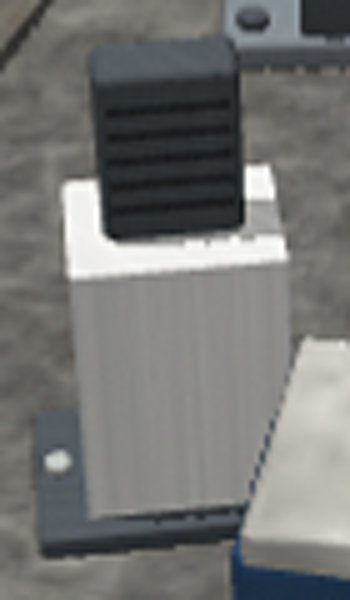

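View pics/sz2.png

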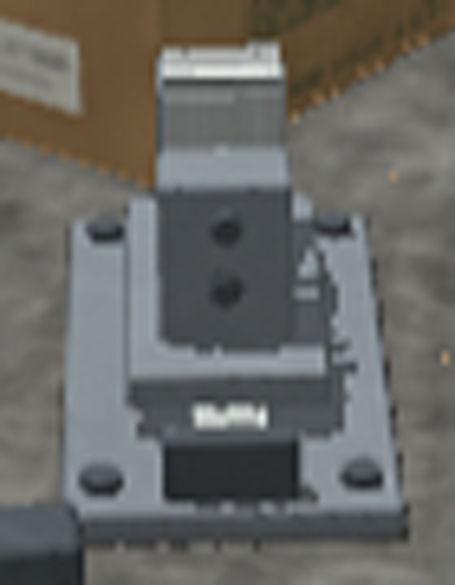

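View pics/tz3.png

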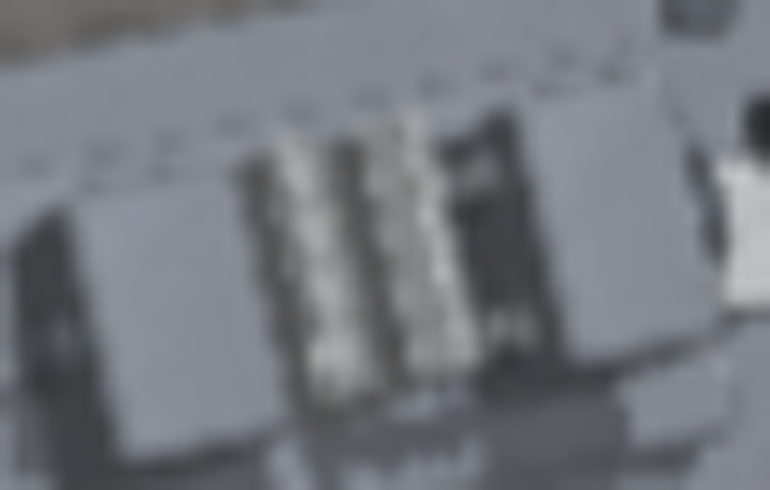

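```bash
cat > m2.py <<'E'
from h import *
def Z(p,f,u0,v0): return np.array([[(a+.5)/f-.5+u0,(b+.5)/f-.5+v0] for a,b in p])
def fit(obs,x0):  # obs: (cam, local pts, px)
    def tr(q,P):
        c,s=np.cos(q[2]),np.sin(q[2]);return P@np.array([[c,s,0],[-s,c,0],[0,0,1]])+[q[0],q[1],0]
    def f(q): return np.concatenate([(proj(tr(q,np.array(P)),cam)-px).ravel() for cam,P,px in obs])
    r=least_squares(f,x0,loss="soft_l1");return r.x[:2].round(4),np.degrees(r.x[2]).round(2),f(r.x).round(1)
def box(x,y,z): return [[-x,y,z],[x,y,z],[x,-y,z],[-x,-y,z]]
# rack: order local (+y,-x)... top image: left=+y, up=+x
def order(x,y,z): return [[x,y,z],[x,-y,z],[-x,-y,z],[-x,y,z]]
rt=("top",order(.03,.023,.095),Z([(86,124),(292,60),(381,325),(174,397)],9,205,205))
ht=("top",order(.02,.01,.15),Z([(125,110),(212,93),(264,270),(178,295)],9,205,205))
rs=("side",[[.03,.023,.095],[-.03,.023,.095],[.03,-.023,.095]],Z([(70,278),(289,261),(63,184)],5,235,255))
hs=("side",[[.02,.01,.095],[-.02,.01,.095]],Z([(110,240),(243,230)],5,235,255))
for o in ([rt],[ht],[rs,hs],[rt,ht],[rt,ht,rs,hs]): print(*fit(o,[.58,.1,.3]))
gt=("top",order(.05,.095,.012),Z([(36,160),(665,30),(742,362),(112,500)],7.5,340,195))
gs=("side",[[.05,-.095,.012],[.05,.095,.012],[-.05,.095,.012]],Z([(73,218),(65,518),(405,512)],6.5,270,185))
print("guide")
for o in ([gt],[gs],[gt,gs]): print(*fit(o,[.59,-.23,.2]))
for p in [(340,150),(390,385),(365,265)]: print(at_z(Z([p],14,375,205)[0],"top",.108).round(4))
E
python3 m2.py
```

```text
[0.5821 0.0969] 18.25 [ 0.1  0.5  0.1 -0.  -0.1 -0.1 -0.1 -0.3]
[0.5821 0.0961] 16.09 [-0.7 -0.   0.5 -1.3  0.7  0.3 -0.5  0.7]
[0.5824 0.0988] 17.86 [ 0.1 -0.3 -0.1 -0.8  0.1 -0.4 -1.1  1.1  0.9  0.6]
[0.5821 0.0965] 17.71 [ 0.4  0.3  0.5  0.   0.   0.1 -0.1 -0.4 -1.2  0.2 -0.1 -1.4  0.8 -0.
 -0.4  0.7]
[0.5824 0.0971] 17.74 [ 0.1  0.2  0.2 -0.1 -0.3 -0.1 -0.4 -0.5 -1.5  0.  -0.5 -1.5  0.4 -0.2
 -0.8  0.5  0.4 -1.   0.1 -1.5  0.4 -1.1 -0.8  0.4  1.2 -0.1]
guide
[ 0.5904 -0.2321] 11.38 [-0.8 -0.2  0.5 -0.5  1.2  0.2 -0.7  0.4]
[ 0.5906 -0.227 ] 11.24 [ 0.1  0.4 -0.7 -0.1  0.6 -0.3]
[ 0.5907 -0.2308] 11.3 [-1.4 -0.4 -0.  -0.6  0.6  0.1 -1.3  0.2  0.3 -0.4 -0.2 -1.1  0.8 -1.4]
[ 0.6055 -0.226   0.108 ]
[ 0.5729 -0.2317  0.108 ]
[ 0.5895 -0.2289  0.108 ]
```

```bash
python3 - <<'E'
from h import *
o1,d1=ray((630,328),"top");o2,d2=ray((413,78),"side")
A=np.c_[d1,-d2];t=np.linalg.lstsq(A,o2-o1,rcond=None)[0];print(o1+t[0]*d1,o2+t[1]*d2)
for p,o in (((.15,-.42,.36),(180,0,15)),((.4,-.2,.38),(180,0,15)),((.5824,.0968,.29),(180,0,18)),((.5824,.0968,.1205),(180,0,18)),((.590,-.229,.30),(180,0,11.35)),((.5824,.0968,.30),(180,0,18))):
    q=robot.inverse_kinematics(p,o);print(p,None if q is None else np.round(q,1))
E
```

```text
[ 0.39632751 -0.55728166  0.27054603] [ 0.39411923 -0.55727894  0.27079565]
(0.15, -0.42, 0.36) [68.9  3.4 -0.8 88.5  0.  88.1 -6.9]
(0.4, -0.2, 0.38) [ 41.1   4.2 -18.   85.1   1.3  90.9 -51.9]
(0.5824, 0.0968, 0.29) [  23.    31.1  -56.    73.8   25.4   87.8 -101.9]
(0.5824, 0.0968, 0.1205) [  22.2   37.8  -51.3   89.    31.    68.3 -106.9]
(0.59, -0.229, 0.3) [ 30.3  28.2 -18.   65.6   8.4  87.4 -64.6]
(0.5824, 0.0968, 0.3) [  22.8   30.9  -56.2   72.6   25.3   89.  -101.6]
```

```bash
python3 - <<'E'
from h import *
robot.move_j([68.9,3.4,-.8,88.5,0,88.1,-6.9])
robot.move_j([-9.4,10,0,88,0,82,-83])
print(robot.current_time_s(),robot.current_tool_pos(),robot.current_eef_rot())
for p,o in (((.5824,.0968,.25),(180,0,18)),((.5824,.0968,.1205),(180,0,18))):
    q=robot.inverse_kinematics(p,o);print(p,None if q is None else np.round(q,1))
E
```

```text
3.5083 [0.49241052 0.06251551 0.30968365] [1.79954306e+02 5.82814905e-03 1.62357631e+01]
(0.5824, 0.0968, 0.25) [-10.7  22.6  -0.5  79.7   0.2  77.7 -83.3]
(0.5824, 0.0968, 0.1205) [-10.6  28.1  -0.6  90.4   0.3  61.6 -83.4]
```

```bash
python3 - <<'E'
from h import *
R=(180,0,17.8)
fingers.gripper_to(0.65)
robot.move_to((.5824,.0968,.22),R)
r=robot.line_to((.5824,.0968,.1205),velocity=.12,f_stop=8)
print(r,robot.current_time_s(),robot.current_tool_pos(),robot.current_contact_force())
for c in ("side","top"):
    im=vision.grab_frame(c); cv2.imwrite(f"pics/{c}1.png",im[:,:,::-1])
    v,u=(200,180) if c=="side" else (160,150)
    cv2.imwrite(f"pics/{c}1z.png",cv2.resize(im[v:v+150,u:u+150,::-1],None,fx=4,fy=4,interpolation=cv2.INTER_CUBIC))
E
```

```text
False 5.4917 [0.58322305 0.09687797 0.12173881] [0.28465427 0.00271123 0.32594139]
```

View pics/side1z.png

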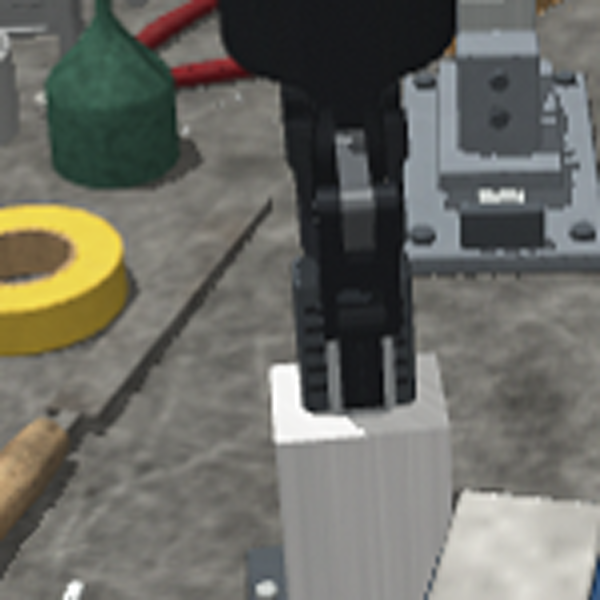

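View pics/top1z.png

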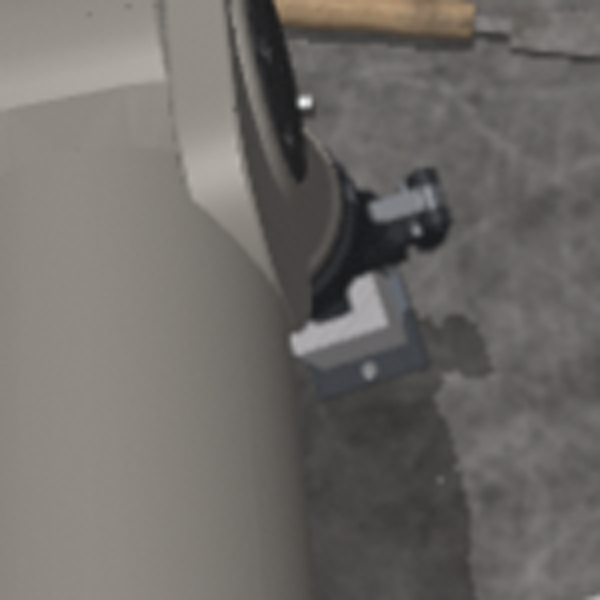

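The side view shows the jaws straddling the handle, centred, with the fingertips just above the rack top. I'll grip, then lift.

```bash
python3 - <<'E'
from h import *
fingers.gripper_to(0.0,60)
print(robot.current_time_s(),robot.current_finger_gap(),robot.current_contact_force().round(1),robot.current_tool_pos().round(4),robot.current_eef_rot().round(2))
p=np.array(robot.current_tool_pos())
r=robot.line_to((p[0],p[1],.235),velocity=.08,f_stop=15)
print(r,robot.current_time_s(),robot.current_finger_gap(),robot.current_contact_force().round(1),robot.current_tool_pos().round(4))
for c in ("side","top"):
    im=vision.grab_frame(c); cv2.imwrite(f"pics/{c}2.png",im[:,:,::-1])
    v,u=(120,180) if c=="side" else (160,150)
    cv2.imwrite(f"pics/{c}2z.png",cv2.resize(im[v:v+200,u:u+150,::-1],None,fx=3,fy=3,interpolation=cv2.INTER_CUBIC))
E
```

```text
6.0 0.2232475907563118 [-1.3  3.6  3.4] [0.5824 0.0983 0.1212] [-1.799e+02 -6.000e-02  1.786e+01]
False 7.5833 0.2255398553831504 [-0.9  0.3 -2. ] [0.582  0.0982 0.2343]
```

View pics/side2z.png

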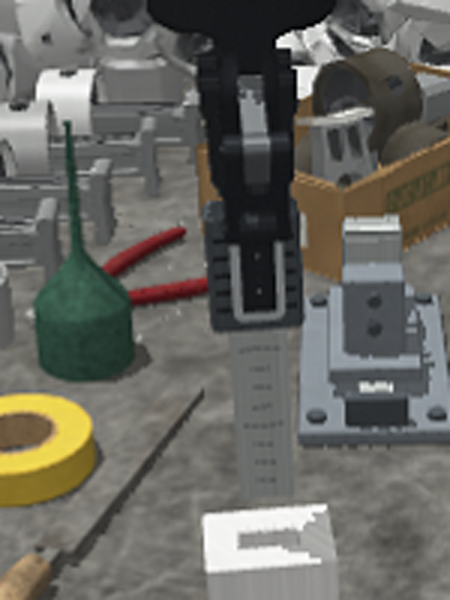

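Side view: the gauge is out of the slot and hanging upright in the jaws, with a weight reading of −2.0 N. Next I move it above the gap and check the alignment.

```bash
python3 - <<'E'
from h import *
R=(180,0,11.4)
robot.move_to((.590,-.229,.25),R)
print(robot.current_time_s(),robot.current_tool_pos().round(4),robot.current_eef_rot().round(2),robot.current_contact_force().round(1),robot.current_torque().round(2))
for c in ("side","top"):
    im=vision.grab_frame(c); cv2.imwrite(f"pics/{c}3.png",im[:,:,::-1])
    v,u=(100,230) if c=="side" else (160,330)
    cv2.imwrite(f"pics/{c}3z.png",cv2.resize(im[v:v+180,u:u+150,::-1],None,fx=3.3,fy=3.3,interpolation=cv2.INTER_CUBIC))
E
```

```text
8.925 [ 0.591  -0.2258  0.2498] [-1.7985e+02 -6.0000e-02  1.1640e+01] [ 0.4  0.3 -2.3] [0.04 0.01 0.03]
```

View pics/side3z.png

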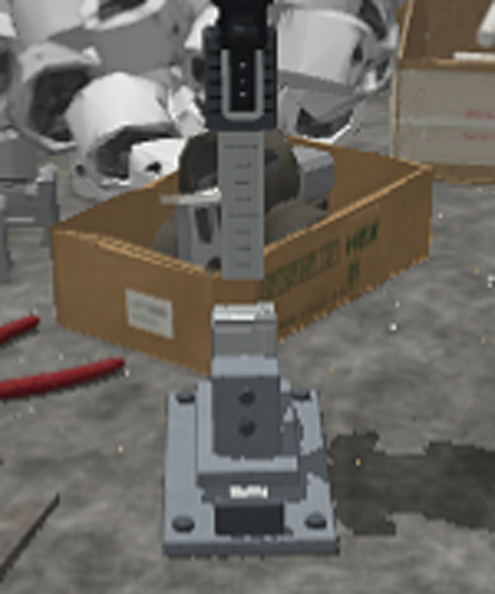

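View pics/top3z.png

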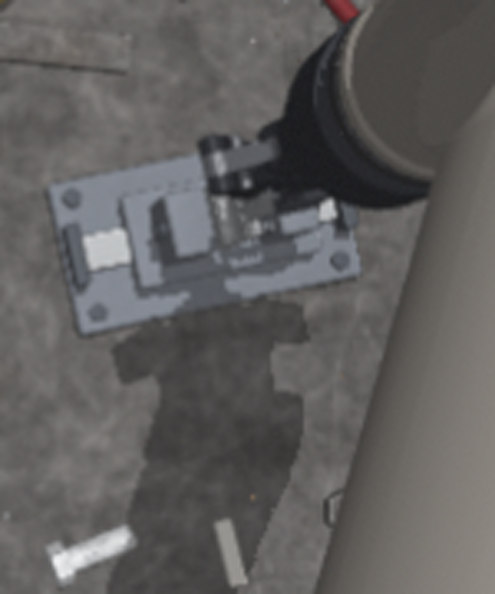

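```bash
python3 - <<'E'
from h import *
p=robot.current_tool_pos();print(p.round(4),robot.current_time_s())
for y in (-.226,-.229): print(proj([.591,y,.1336],"side"))
# lip tops of the near (fixed) plate, side picture: row of lip top band
for y in (-.219,-.229,-.239): print(y,proj([.590,y,.113],"side"))
E
```

```text
[ 0.5911 -0.2256  0.2499] 9.025
[[303.62526961 183.53488504]]
[[303.90209989 182.93127856]]
-0.219 [[303.62620699 194.94037513]]
-0.229 [[304.53975008 192.84947024]]
-0.239 [[305.43778465 190.79430538]]
```

```bash
python3 - <<'E'
from h import *
print(np.round(robot.current_joint_positions(),2));print(np.round(robot.inverse_kinematics((.590,-.229,.25),(180,0,11.4)),2));print(np.round(robot.inverse_kinematics(robot.current_tool_pos(),robot.current_eef_rot()),2))
robot.line_to((.590,-.229,.245),(180,0,11.4),velocity=.05); robot.pause(.2)
print(robot.current_tool_pos().round(4),np.round(robot.current_joint_positions(),2),robot.current_time_s(),robot.current_contact_force())
E
```

```text
[ 14.86  27.77   7.25  72.17  -3.54  80.29 -56.44]
[ 15.01  27.78   7.41  72.15  -3.5   80.28 -56.43]
[ 14.84  27.77   7.28  72.17  -3.56  80.29 -56.43]
[ 0.5901 -0.229   0.2451] [ 15.    27.89   7.4   72.67  -3.51  79.65 -56.42] 9.475 [ 0.29093935  0.29528735 -2.00206854]
```

```bash
cat > d.py <<'E'
from h import *
def st(tag=""):
    f=np.mean([robot.current_contact_force() for _ in range(3)],0)
    p=robot.current_tool_pos();print(tag,"t%.2f"%robot.current_time_s(),p.round(4),f.round(2),round(robot.current_finger_gap(),3));return f,p
E
python3 - <<'E'
from d import *
st()
for z,v in ((.231,.05),(.219,.03)):
    r=robot.line_to((.590,-.229,z),velocity=v,f_stop=4); st(r)
    if r: break
im=vision.grab_frame("side"); cv2.imwrite("pics/side4z.png",cv2.resize(im[110:270,250:370,::-1],None,fx=4,fy=4,interpolation=cv2.INTER_CUBIC))
E
```

```text
t9.47 [ 0.5901 -0.229   0.2451] [ 0.29  0.3  -2.  ] 0.228
False t9.91 [ 0.5896 -0.2289  0.2303] [-0.6  -0.54 -2.15] 0.227
False t10.46 [ 0.5899 -0.229   0.2188] [ 0.12  0.14 -1.41] 0.228
```

View pics/side4z.png

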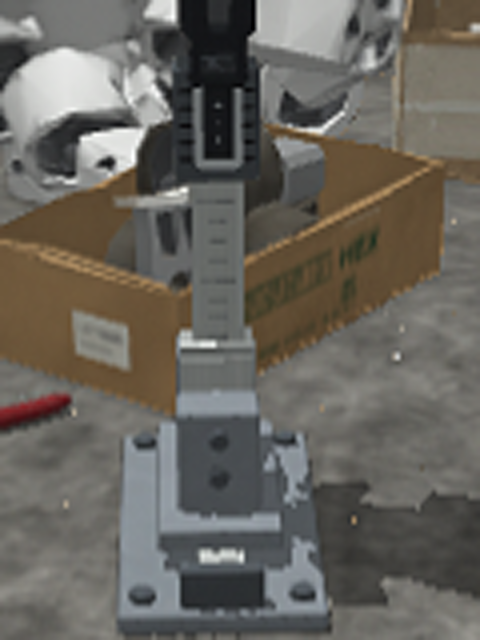

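The blade enters between the lips: its centre is at column ~219 of the crop and the lips' centre is at ~216, with no contact force. I continue slowly, watching the force.

```bash
python3 - <<'E'
from d import *
z=.2165
while z>.18:
    r=robot.line_to((.590,-.229,z),velocity=.015,f_stop=6); robot.pause(.1); f,p=st(r)
    if r or f[2]>0.2: break
    z-=.003
E
```

```text
False t10.93 [ 0.59   -0.229   0.2165] [ 0.3   0.04 -1.65] 0.226
False t11.38 [ 0.59   -0.229   0.2135] [-0.11 -0.   -1.24] 0.224
False t11.82 [ 0.59   -0.229   0.2105] [-0.56 -0.23 -1.79] 0.223
False t12.28 [ 0.5899 -0.229   0.2074] [ 0.74  0.02 -1.58] 0.223
False t12.72 [ 0.59   -0.229   0.2045] [ 0.22 -0.14 -2.12] 0.229
False t13.18 [ 0.59   -0.229   0.2015] [-0.77 -0.44 -1.85] 0.228
False t13.62 [ 0.5902 -0.229   0.1984] [ 0.33  0.51 -2.88] 0.225
False t14.07 [ 0.5903 -0.2292  0.196 ] [-0.11 -0.35  1.63] 0.226
```

```bash
python3 - <<'E'
from d import *
for z in (.1940,.1915,.1890,.1870):
    r=robot.line_to((.590,-.229,z),velocity=.015,f_stop=6); robot.pause(.15); f,p=st(r)
    if r or f[2]>6: break
im=vision.grab_frame("side"); cv2.imwrite("pics/side5z.png",cv2.resize(im[110:270,250:370,::-1],None,fx=4,fy=4,interpolation=cv2.INTER_CUBIC))
im=vision.grab_frame("top"); cv2.imwrite("pics/top5z.png",cv2.resize(im[185:275,335:455,::-1],None,fx=5,fy=5,interpolation=cv2.INTER_CUBIC))
E
```

```text
False t14.47 [ 0.5903 -0.2292  0.1943] [ 0.62 -1.16  2.19] 0.23
False t14.94 [ 0.59   -0.2289  0.1913] [2.39 0.47 1.74] 0.229
False t15.41 [ 0.5899 -0.229   0.1888] [ 0.37 -0.18  2.23] 0.228
False t15.84 [ 0.5899 -0.2291  0.1869] [ 0.42 -0.18  2.58] 0.227
```

View pics/side5z.png

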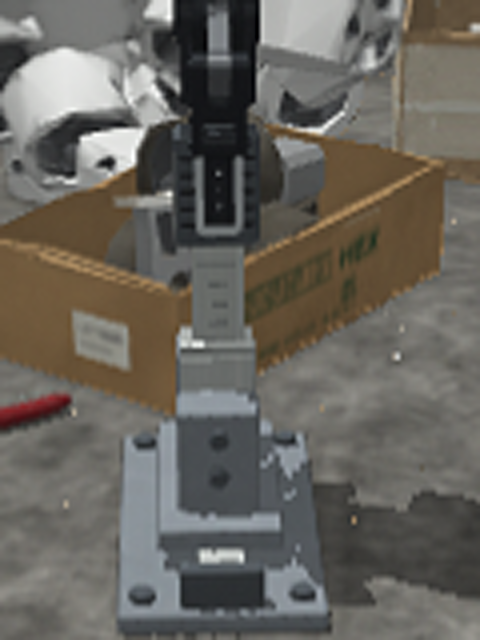

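View pics/top5z.png

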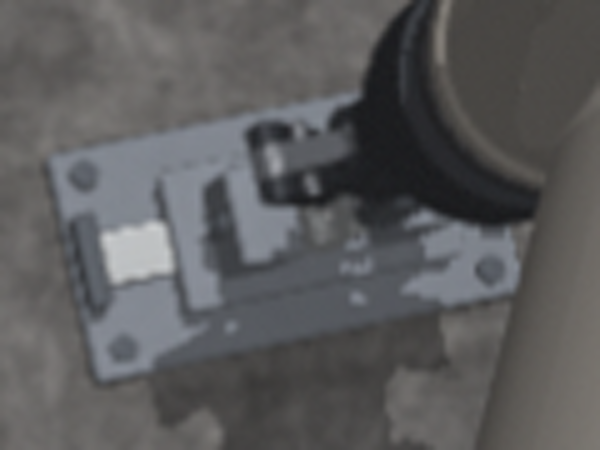

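```bash
python3 - <<'E'
from d import *
robot.pause(.3); st(); print(robot.current_eef_rot().round(2))
workorder.close_job()
E
```

```text
t16.24 [ 0.5899 -0.229   0.1869] [ 0.11 -0.9   3.01] 0.227
[-1.80e+02  1.00e-02  1.14e+01]
the job is handed in; nothing more can be done
```

I took the gauge out of its rack by the handle and slid it, upright and tip down, into the guide gap until it dragged. I handed the job in at about 16 s of the 38 s allowed, with the gauge still gripped at that depth.

- **Touch and depth:** Both plates were touched at a tool height between 0.1984 and 0.1960 m, where the upward force jumped by about 4 N. I stopped at 0.1869 m, about 9 to 11.5 mm deeper. By the 1:10 taper that puts the sprung plate back about 0.9 to 1.15 mm.
- **Force:** The vertical push, net of the gauge's weight, was about 3.6 N just after touch and 4.6 to 5 N at the end, in line with the expected rise. The readings wander by about 0.5 N.
- **Grip:** The finger gap stayed steady at about 0.227, and the side pictures show no slip of the handle in the jaws. The tool was vertical to within the reading.
- **Not directly checked:** I could not see the plate's travel in the pictures because the lips were partly hidden. That figure rests on the force jump and the taper.
- **Disagreement:** After the move over the guide, the tool was 3 mm off its commanded position in y. I corrected this with a straight-line move before inserting.

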